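Tip the long dowel into its holder

ROBOT

A 6-joint arm with a two-finger parallel gripper is mounted at the origin on the work surface. World frame = base frame: x ahead of the robot, y to its left, z up, the work surface at z = 0. Lengths are in mm, angles in rad, forces in N, time in s.
With the tool pointing down it reaches from about 275 to 750 mm from the base axis. Payload 10.2 kg.
Tool frame: the origin (TCP) lies on the centre line of the jaws, within the pads' length; the fingertips stand 17 mm ahead of it and the grasp point (between the pads) lies 2 mm behind it (ctrl.tip_extent is the distance from the TCP to the fingertips, in mm); z points along the fingers, y is the line along which they close (so a half turn about z gives the same grasp; the last joint's range is limited). The gripper opens to 85 mm and grips with 20 to 120 N. Pads are 22 mm wide; open, the fingers measure 114 mm over their backs; the gripper's body (76 mm by 85 mm) begins 54 mm behind the grasp point. The pads swing forward as they close: fully open they stand 13 mm farther back than shut.
Start: joints at [-1.372, 0.313, 1.498, -0, 1.331, -0.223], TCP at [214.925, -478.997, 248.294] pointing down, gripper open.
Joint ranges: [-2.94, 2.94], [-0.97, 2.17], [0.19, 2.56], [-1.23, 4.37], [0.02, 3.11], [-2.88, 2.88]. Speed limits (rad/s): [2.39, 2.39, 3.01, 3.14, 3.14, 3.14].

INTERFACE

Orientations are given as a unit quaternion [w, x, y, z].
In Python, from rig import sensors, capture, ctrl, cut_out, place_of gives the robot as it stands.
- The arm moves only by the shell command python3 -m jog 'ROWS' [FORCE]. ROWS is JSON, a list of rows, each a list of 3 entries, a list of its own where there are three numbers: the shift along the world's x, y, z in mm, then the turn, a rotation vector about the world's x, y, z in degrees, then the closure, from 0 (fully open) to 1 (shut). A call has exactly 8 rows; each row is the pose to reach, as a shift and turn from the pose commanded when the call began; what a row does not reach only later rows make up. A row lasts 1/12 s, in which the tool goes at most 41.7 mm and 7.16 degrees, less where a joint would pass 70% of its speed; a pose out of reach is approached as far as the arm can. A call with a gripper value outside its range is refused whole. The fingers move at their own pace and stop on an object; FORCE is the grip in N (left out, the last holds). Time passes only in rows, so rows that repeat a pose let the fingers close, or fill a call up. It gives the time, the measured TCP pose, the force and the opening at its end, in the units of the state.
- sensors.sense(): the state, without advancing time (a new reading comes with each control period).
- capture(name): name is "side" or "top"; returns a dict with "color" (480x640x3 uint8, blue, green, red), "z_map" (480x640 float32, mm along the optical axis (not along the pixel's ray), 0 where there is no reading), "camera_matrix" (3x3 intrinsics, pixels), "R" (3x3) and "t" (3): a world point X has camera coordinates R X + t. Camera axes: x right, y down, z forward; pixel columns grow to the right and rows downward; lengths in mm; the calibration is good to about 2 mm. A picture is of the moment at which its call begins.
- ctrl.finish_job(): hands the job in, once; it reports no verdict.
Trained networks look in a picture, given as the dict that the camera call returned (one of the last four; its "shot" number tells which), for a name from the list of things; names that differ only in an ending like _2 or _b are one class to them, and where a whole thing is asked for, a point or a joint stands for the part that bears it (a point fixed in the world has none). Each returns a list of dicts, best first, with "p" (0 to 1); they miss things now and then, are a little off and sometimes report something else, mostly with a low value. They report only what shows in the picture. A call takes as long as a camera call. They do not tell look-alikes from the thing itself.
- cut_out(picture, query): "region" (480x640 bool, what is visible of it) and "box" ([left, top, right, bottom] in pixels, round what is visible of it).
- place_of(picture, query): "centre" ([row, column] in pixels: a listed point, or the origin of a listed thing).
The state is a dict: "time_s": time; "joints": joint angles; "dq": joint speeds; "tau": joint torques, N m; "eef_pos": TCP position; "ee_rot": TCP orientation; "force": force on the tool from outside, world axes, zero at the start; "wrist_torque": the same for the moment, N m; "grip_width": opening from 0.0 (shut) to 1.0 (fully open).
Only numpy, scipy, OpenCV 4.12 (cv2) and the standard library are available. Lean on these libraries where they do the work, as an engineer would, in place of code of your own. Each camera call takes 0.05 s, during which the arm holds its last target. There are 200 camera calls.

TASK

Take the longest of the three dowels from the notched rest, lay it level in the V-shaped saddles of the tipping trough and let go. Then tip the trough (its side lever is pressed down for that) so that the dowel slides off and drops end-down into the narrow box holder, untouched by the gripper, and let the trough come back level. Leave the two short dowels where they are.

Things in the scene. Friction and masses are not known exactly. Their poses are not given: they have to be found in the camera images.
- long_mid (a point): The long dowel: plain wooden round rod, 160 mm long, 24 mm diameter, 35 to 80 g, loose. The point is its centre; its x axis runs along the rod (both ends alike). It starts lying in one of the three slots of the rest, axis 38 mm above the table.
- short_a_mid (a point): A short dowel: same wood, 100 mm long, 24 mm diameter, loose, in another slot of the rest. The point is its centre; x runs along the rod. Leave it alone.
- short_b_mid (a point): The other short dowel, as the first: 100 mm long, 24 mm diameter; the point is its centre, x along the rod. Leave it alone.
- rest: Fixed dark wood dowel rest, base board 100 x 260 x 10 mm. Origin under its centre on the table. Two notched strips (12 mm thick, 38 mm either side of the middle, tops 36 mm above the table) form three V slots at y = -80, 0, 80 mm that hold the dowels parallel to its x axis. Between the strips 64 mm are clear for fingers, down to 10 mm above the table.
- cradle (a point): Where the long dowel's centre belongs on the aluminium tipping trough, 175 mm above the table. x runs along the trough to its open mouth and the holder, z up. V saddles (120 degrees, 52 mm wide, bottom 14 mm below this point) lie 35 to 95 mm behind it and 35 to 105 mm ahead; between them fingers can straddle a 14 mm wide spine 21 mm below the point. Tail stop 95 mm behind. Moves with the trough.
- trough (a joint): Tilt of the trough in rad: 0 = level, 1.047 = fully tipped, at its stop, tail high and mouth down. The hinge axis runs along y, 90 mm ahead of and 20 mm below the cradle point. Its own weight brings the trough back to level when the lever is let go. The dowel starts to slide at about 0.5 to 0.75 rad.
- lever_pad (a point): Press point on the lever, a flat paddle 40 mm wide fixed to the trough: on its upper face, mid-width, 193 mm above the table, 60 mm ahead of the hinge axis and 95 mm beside the trough. Axes as cradle; moves with the trough. The paddle ends 85 mm ahead of the hinge and rises 30 degrees when level. Pressing straight down 70 mm (4 to 8 N) reaches the stop. Beneath it is free table.
- holder (a point): Centre of the mouth of the fixed plywood box holder under the trough's open end: inside 52 x 50 mm, walls 6 mm, rim 120 mm above the table; its floor slopes away from the trough, 97 to 108 mm below this point; a leaning backboard rises 70 mm more at the far side. x points as the trough does, z up. 148 mm ahead of the cradle point. A dowel standing in it has its centre about 25 mm below this point.
Things that resemble listed ones, but are neither listed nor needed, are in the scene too. What is shaped like the part that bears long_mid but grey or yellow is not meant.

How it is judged (in metres and radians):
On the way, in this order (a step that is already met when the one before it is completed fails the run):
1. the long dowel lies level in both saddles of the level trough, let go (x of long_mid in the frame of cradle between -0.035 and 0.045 m and y of long_mid in the frame of cradle between -0.008 and 0.008 m and z of long_mid in the frame of cradle between -0.006 and 0.008 m and angle between the x axis of long_mid and the x axis of cradle, either way round below 0.1 rad and value of joint trough below 0.1 rad and contact force between the fingers and long below 0.3 N), for 0.3 s.
2. the trough is still tipped (over 0.4 rad) and the long dowel has gone end-down into the holder, untouched by the fingers (value of joint trough above 0.4 rad and x of long_mid in the frame of holder between -0.028 and 0.028 m and y of long_mid in the frame of holder between -0.028 and 0.028 m and z of long_mid in the frame of holder between -0.05 and -0.012 m and angle between the x axis of long_mid and the z axis of holder, either way round below 0.35 rad and contact force between the fingers and long below 0.3 N), for 0.1 s.
At the end, for the whole second after the job is handed in: The long dowel stands end-down in the box holder (its centre within 28 mm sideways of the holder's middle and 12 to 50 mm below the rim, within 0.35 rad of upright), at rest and released, and the trough is back level (under 0.1 rad); the short dowels lie within 25 mm of where they were (x of long_mid in the frame of holder between -0.028 and 0.028 m and y of long_mid in the frame of holder between -0.028 and 0.028 m and z of long_mid in the frame of holder between -0.05 and -0.012 m and angle between the x axis of long_mid and the z axis of holder, either way round below 0.35 rad and value of joint trough below 0.1 rad and linear speed of long below 0.05 m/s and contact force between the fingers and long below 0.3 N and distance of each of short_a_mid, short_b_mid from where it was at the start of the episode below 0.025 m); the robot touches nothing.
It fails at once if the fingers touch the long dowel while the trough is tipped (over 0.25 rad) (value of joint trough above 0.25 rad and contact force between the fingers and long above 0.5 N).
It fails at once if a short dowel is moved by more than 25 mm (distance of any of short_a_mid, short_b_mid from where it was at the start of the episode above 0.025 m).
It also fails if it takes over 64 s, if anything falls off the work surface, if the arm or the gripper's body presses on something with over 40 N, if the wrist force passes 120 N, or if a joint passes its speed limit or range.

## Working session

There is one attempt and no reset: what is moved stays moved. The work goes in short steps, Python scripts to look and compute and a shell command to move; the robot and the scene stay as the last step left them, time stands still between calls to the robot, and variables do not carry over. Pictures are saved under pics/ and viewed, on a budget of 10 in all, crops included, one or two more only if the job needs it, and the job is handed in when it is done.

```bash
mkdir -p pics; ls
cat > h.py <<'E'
import numpy as np, cv2
from rig import sensors, capture, ctrl, cut_out, place_of
def px2w(p, row, col, z=None, win=2):
    K,R,t=np.array(p["camera_matrix"]),np.array(p["R"]),np.array(p["t"])
    if z is None:
        r,c=int(round(row)),int(round(col)); d=p["z_map"][r-win:r+win+1,c-win:c+win+1]; d=np.median(d[d>0])
        return R.T@(np.linalg.inv(K)@[col,row,1]*d-t)
    ray=R.T@(np.linalg.inv(K)@[col,row,1]); o=-R.T@t
    return o+ray*(z-o[2])/ray[2]
E
python3 - <<'E'
from h import *
a=capture("top");b=capture("side")
cv2.imwrite("pics/top.png",a["color"]);cv2.imwrite("pics/side.png",b["color"])
for n,p in(("top",a),("side",b)):
    print(n,"cam",-np.array(p["R"]).T@np.array(p["t"]))
    for q in ["long_mid","short_a_mid","rest","cradle","lever_pad","holder"]:
        try:
            for d in place_of(p,q)[:4]:
                r,c=d["centre"]; print(q,round(d["p"],2),np.round(d["centre"]),np.round(px2w(p,r,c)))
        except Exception as e: print(q,e)
print(sensors.sense())
E
```

```text
pics
top cam [ 427.16555983  -37.88623308 1200.27960632]
long_mid 0.85 [318. 358.] [ 339. -136.   23.]
long_mid 0.75 [319. 468.] [ 339. -387.   22.]
long_mid 0.65 [233. 459.] [ 534. -360.   49.]
short_a_mid 0.8 [221. 384.] [ 557. -191.   47.]
rest 0.9 [233. 417.] [ 533. -267.   43.]
cradle 0.58 [164. 224.] [658. 155. 152.]
lever_pad 0.7 [236. 173.] [504. 243. 189.]
holder 0.84 [237. 223.] [517. 172.  37.]
side cam [-270.33904231 -966.16306097  791.61322412]
long_mid 0.79 [424. 369.] [ 335. -407.   21.]
long_mid 0.77 [356. 277.] [ 323. -153.   23.]
long_mid 0.67 [355. 428.] [ 537. -364.   48.]
short_a_mid 0.41 [321. 377.] [ 218. -515.  344.]
rest 0.8 [351. 399.] [ 231. -545.  309.]
lever_pad 0.68 [195. 242.] [762. 627.   1.]
holder 0.85 [235. 265.] [527. 169. 106.]
{'time_s': 0.7, 'joints': array([-1.37242875e+00,  3.12900788e-01,  1.49767258e+00, -7.71048876e-06,
        1.33099431e+00, -2.23394293e-01]), 'dq': array([-0.00042573, -0.00225337,  0.00028139,  0.00012387,  0.00109919,
       -0.00079805]), 'tau': array([-1.97302470e-03, -4.12111509e+01, -2.59873009e+01, -2.51449128e-04,
        6.35512461e-04, -3.86919126e-06]), 'eef_pos': array([ 214.91186423, -479.01522033,  248.30410645]), 'ee_rot': array([ 1.24416400e-05,  9.77846704e-01,  2.09322296e-01, -3.90092610e-06]), 'force': array([-1.15012787,  1.04716886,  0.00945693]), 'wrist_torque': array([-0.0381638 , -0.00574163,  0.02341184]), 'grip_width': 1.0021370094009228}
```

View pics/top.png

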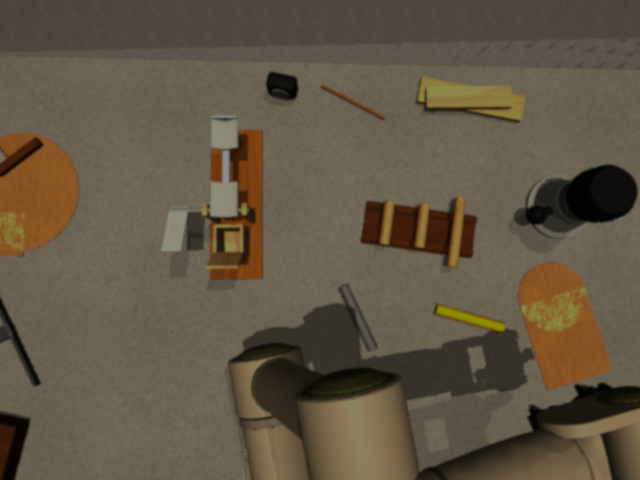

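View pics/side.png

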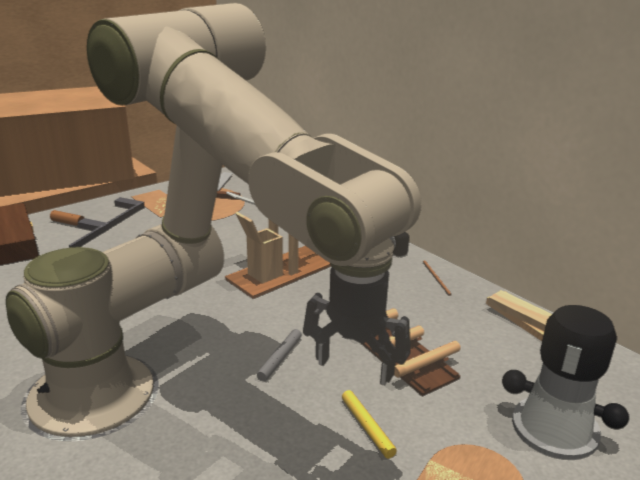

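The top view shows the rest at about (418,229). Three things there could be taken for the long dowel: the grey rod (358,318), the yellow rod (470,318) and the longest wooden rod in the rest's right slot (456,232). By the description I choose the wooden one. The trough runs from its tail (224,120) to its mouth (225,213), with the holder at (228,243) and the lever paddle at (178,229).

```bash
cat >> h.py <<'E'
def cloud(p, mask=None):
    K,R,t=np.array(p["camera_matrix"]),np.array(p["R"]),np.array(p["t"]); z=p["z_map"]
    m=(z>0) if mask is None else (z>0)&mask
    r,c=np.nonzero(m); d=z[r,c]
    return ((np.linalg.inv(K)@np.stack([c,r,np.ones_like(c)])*d).T-t)@R, r, c
def line(P):
    m=P.mean(0); v=np.linalg.svd(P-m)[2][0]; v=v*np.sign(v[0]); s=(P-m)@v
    return m+v*(s.min()+s.max())/2, v, s.max()-s.min()
E
python3 - <<'E'
from h import *
a=capture("top");b=capture("side")
for n,p in(("top",a),("side",b)):
    for d in cut_out(p,"long_mid")[:4]:
        P,_,_=cloud(p,d["region"]); med=np.median(P,0)
        z=np.percentile(P[:,2],90)
        c,v,L=line(P[P[:,2]>z-9])
        print(n,round(d["p"],2),d["box"],"c",np.round(c,1),"v",np.round(v,3),"L",round(L),"z90",round(z,1))
# trough: all points of top above z=60 in region
P,r,c=cloud(a); m=(P[:,0]>430)&(P[:,0]<820)&(P[:,1]>90)&(P[:,1]<330)&(P[:,2]>90)
Q=P[m]
np.save("tr.npy",Q)
for q in("cradle","lever_pad","holder","trough"):
  for p in(a,b):
    for d in cut_out(p,q)[:2]:
        S,_,_=cloud(p,d["region"]); print(q,round(d["p"],2),d["box"],np.round(np.percentile(S,[2,50,98],axis=0)).tolist())
x=cv2.resize(a["color"][100:290,140:500],None,fx=2.2,fy=2.2,interpolation=cv2.INTER_CUBIC); x=cv2.convertScaleAbs(x,alpha=1.5)
cv2.imwrite("pics/crop.png",x)
for xx in range(440,800,20):
    s=Q[abs(Q[:,0]-xx)<5]; 
    s1=s[(s[:,1]<225)&(s[:,2]>125)]; 
    if len(s1): print(xx,len(s1),"y",np.round([s1[:,1].min(),s1[:,1].max()]),"z",np.round([s1[:,2].min(),s1[:,2].max()]), "lever",[ (round(k[1]),round(k[2])) for k in s[s[:,1]>225][::6]])
E
```

```text
top 0.9 [437.6, 306.5, 505.9, 331.1] c [ 341.  -392.5   21.3] v [0.253 0.967 0.001] L 161 z90 24.7
top 0.7 [342.6, 286.8, 379.0, 350.3] c [ 339.  -136.5   21.5] v [ 0.899  0.438 -0.   ] L 157 z90 24.7
top 0.67 [448.1, 199.0, 466.9, 268.5] c [ 536.9 -355.7   47.3] v [ 0.992 -0.127 -0.002] L 159 z90 50.5
side 0.93 [255.8, 331.1, 299.5, 379.7] c [ 341.7 -143.4   20.6] v [0.899 0.439 0.004] L 161 z90 23.5
side 0.87 [343.5, 390.0, 399.5, 459.3] c [ 340.4 -396.8   20.7] v [0.25  0.968 0.002] L 163 z90 23.7
side 0.65 [396.3, 340.0, 460.0, 378.6] c [ 408.6 -367.6   66.6] v [ 0.988  0.02  -0.15 ] L 422 z90 49.3
cradle 0.69 [161.4, 116.2, 249.2, 249.9] [[480.0, 123.0, 86.0], [587.0, 163.0, 169.0], [749.0, 260.0, 204.0]]
cradle 0.54 [232.6, 194.6, 255.1, 206.6] [[479.0, 216.0, 171.0], [507.0, 222.0, 188.0], [538.0, 257.0, 204.0]]
lever_pad 0.77 [157.5, 113.7, 250.0, 247.1] [[480.0, 123.0, 2.0], [584.0, 165.0, 168.0], [748.0, 263.0, 204.0]]
lever_pad 0.43 [231.6, 195.8, 255.1, 204.4] [[477.0, 216.0, 170.0], [502.0, 223.0, 190.0], [542.0, 257.0, 206.0]]
holder 0.82 [161.1, 114.3, 263.1, 279.6] [[
[... 1315 characters left out ...]
72), (244, 170), (232, 169), (257, 172), (245, 172), (233, 172)]
560 294 y [101. 224.] z [125. 178.] lever [(265, 155), (251, 162), (236, 157), (260, 159), (248, 155), (236, 156), (265, 161), (253, 159), (241, 159), (229, 160), (260, 156), (247, 161), (235, 161), (261, 159), (249, 160), (237, 158)]
580 142 y [104. 177.] z [129. 178.] lever []
600 132 y [122. 178.] z [158. 178.] lever []
620 57 y [123. 178.] z [149. 179.] lever []
640 35 y [143. 156.] z [150. 157.] lever []
660 34 y [144. 157.] z [149. 156.] lever []
680 33 y [144. 157.] z [149. 156.] lever []
700 130 y [125. 178.] z [156. 178.] lever []
720 128 y [125. 179.] z [157. 180.] lever []
740 125 y [125. 180.] z [158. 179.] lever []
```

View pics/crop.png

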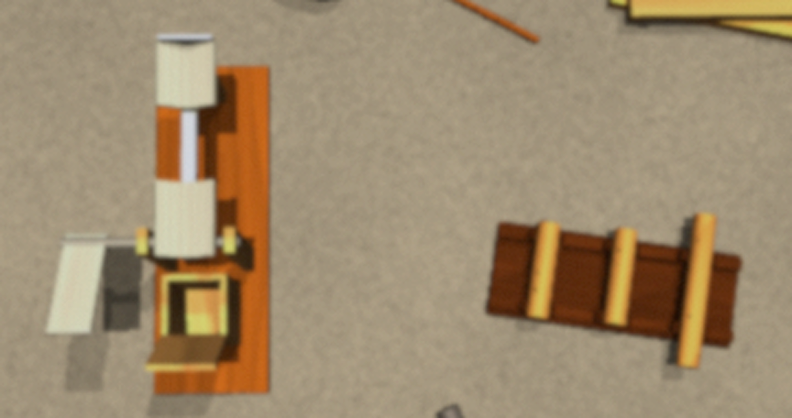

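The crop confirms it: the right-hand wooden rod is clearly longer than its two neighbours, and the trough, lever and holder are easy to tell apart. Next I refine the rod and trough geometry.

```bash
cat >> h.py <<'E'
from scipy.optimize import least_squares
def rod(P, c0, h0, r=12., half=85):
    """axis fit of a cylinder of radius r; returns centre, heading deg, slope deg"""
    def ax(u): 
        v=np.array([np.cos(u[3])*np.cos(u[4]),np.sin(u[3])*np.cos(u[4]),np.sin(u[4])]); return np.array(u[:3]),v
    u=np.array([*c0,h0,0.])
    for k in range(3):
        c,v=ax(u); d=P-c; s=d@v; e=np.linalg.norm(d-np.outer(s,v),axis=1)
        S=P[(abs(s)<half)&(abs(e-r)<(8,5,4)[k])]
        f=lambda w:(lambda c,v:np.append(np.linalg.norm(np.cross(S-c,v),axis=1)-r, ((c-u[:3])@v)))(*ax(w))
        u=least_squares(f,u,loss="soft_l1").x
    c,v=ax(u); s=(S-c)@v; lo,hi=np.percentile(s,[.5,99.5])
    return c+v*(lo+hi)/2, np.degrees(u[3:]), hi-lo, len(S)
E
python3 - <<'E'
from h import *
a=capture("top");b=capture("side")
for n,p in(("top",a),("side",b)):
    P,_,_=cloud(p); P=P[(np.linalg.norm(P[:,:2]-[537,-357],axis=1)<95)&(P[:,2]>32)&(P[:,2]<60)]
    # keep near the axis
    v=np.array([.992,-.127]); e=(P[:,:2]-[537,-357])@[-v[1],v[0]]; P=P[abs(e)<18]
    c,ang,L,k=rod(P,[537,-357,38],-.127); print(n,np.round(c,1),np.round(ang,2),round(L),k)
P,_,_=cloud(a)
m=(P[:,0]>560)&(P[:,0]<775)&(P[:,1]>110)&(P[:,1]<190)&(P[:,2]>145)&(P[:,2]<186); Q=P[m]
xs,ys=[],[]
for x in np.r_[590:622:4,637:675:4,695:745:4]:
    s=Q[abs(Q[:,0]-x)<3]; s=s[(s[:,1]>118)&(s[:,1]<184)]
    if len(s)>5: xs.append(x); ys.append((s[:,1].min()+s[:,1].max())/2)
k=np.polyfit(xs,ys,1); print("trough heading deg",np.degrees(np.arctan(k[0])),"y at 653",np.polyval(k,653),"res",np.std(np.array(ys)-np.polyval(k,xs)))
# V fit: vee z = zb + |y-yc|*tan30 on saddles, per saddle
for lo,hi in((585,615),(695,742)):
    s=Q[(Q[:,0]>lo)&(Q[:,0]<hi)]
    f=lambda w:s[:,2]-w[0]-abs(s[:,1]-w[1]-0.0*s[:,0])*np.tan(np.pi/6)
    w=least_squares(f,[161,151],loss="soft_l1").x; print("saddle",lo,np.round(w,1))
# gap edges: columns off-centre (|dy| 12..22) present where saddle
s=Q[(abs(abs(Q[:,1]-151)-17)<5)&(Q[:,2]>160)]; xx=np.sort(s[:,0]); g=np.diff(xx); i=g.argmax(); print("gap",xx[i],xx[i+1],"range",xx[0],xx[-1])
# lever
l=P[(P[:,0]>465)&(P[:,0]<600)&(P[:,1]>215)&(P[:,1]<275)&(P[:,2]>140)&(P[:,2]<215)]
q=np.polyfit(l[:,0],l[:,2],1); print("lever slope",np.degrees(np.arctan(q[0])),"x@193",(193-q[1])/q[0],"xmin",np.percentile(l[:,0],1),"y",np.percentile(l[:,1],[2,50,98]))
E
```

```text
top [ 536.4 -357.1   36.9] [-6.83  0.03] 158 738
side [ 539.  -359.6   37.1] [-7.22  0.19] 161 787
trough heading deg 1.2650665278405442 y at 653 150.64586724533277 res 0.5121746634900107
saddle 585 [160.  149.7]
saddle 695 [160.1 152.5]
gap 618.575796730566 686.9471954135074 range 560.0368455671185 751.8364284455505
lever slope -29.600085471240437 x@193 499.0840085949144 xmin 474.6672296641652 y [221.52121805 241.45122464 261.90123044]
```

```bash
python3 -m jog '[[[40,15,0],[0,0,-4],0],[[80,30,-5],[0,0,-8],0.2],[[120,45,-10],[0,0,-12],0.4],[[160,60,-20],[0,0,-16],0.4],[[200,75,-30],[0,0,-20],0.4],[[240,90,-40],[0,0,-24],0.4],[[280,105,-50],[0,0,-28],0.4],[[315,118,-60],[0,0,-31.2],0.4]]' 40 && python3 -m jog '[[[8,3,-30],[0,0,0],0.4],[[8,3,-60],[0,0,0],0.4],[[8,3,-90],[0,0,0],0.4],[[8,3,-90],[0,0,0],0.4],[[8,3,-90],[0,0,0],0.4],[[8,3,-90],[0,0,0],0.4],[[8,3,-90],[0,0,0],0.4],[[8,3,-90],[0,0,0],0.4]]'
python3 - <<'E'
from h import *
a=capture("top");b=capture("side")
c=np.vstack([cv2.resize(a["color"][180:290,380:520],(700,550))[:290],cv2.resize(b["color"][270:420,330:530],(700,525))[:300]])
x=np.hstack([cv2.resize(a["color"][150:310,370:530],(400,400)),cv2.resize(b["color"][220:420,330:530],(400,400))])
cv2.imwrite("pics/near.png",x)
s=sensors.sense();print(s["eef_pos"],s["grip_width"],s["force"],ctrl.tip_extent)
E
```

```text
time_s: 2.07
eef_pos: [523.2, -363.1, 190.4]
ee_rot: [0.0, 0.998, -0.063, 0.0]
force: [-0.8, -0.8, 0.0]
grip_width: 0.6
time_s: 2.73
eef_pos: [529.7, -361.9, 102.8]
ee_rot: [0.001, 0.998, -0.061, 0.001]
force: [-0.3, 0.4, 0.6]
grip_width: 0.6
[ 529.53005086 -361.59823436  102.00779   ] 0.5993149875915549 [-0.23455996  0.08571454 -0.14243032] 17.0
```

View pics/near.png

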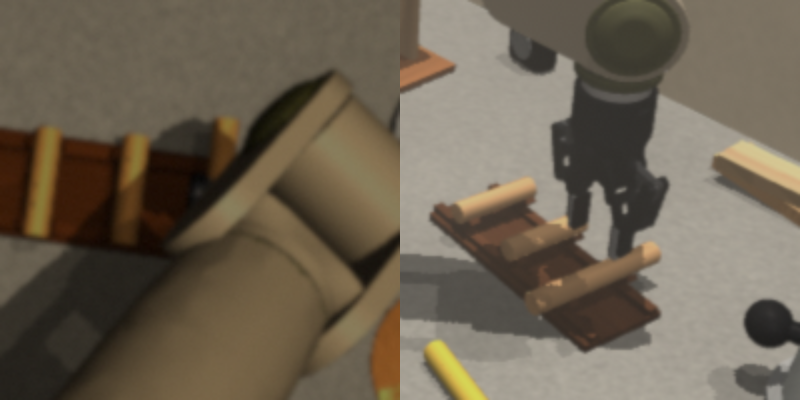

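The side crop shows the gripper above the long dowel, with one finger on each side and the two short dowels clear. I descend now.

```bash
python3 -m jog '[[[8,3,-5],[0,0,0],0.4],[[8,3,-15],[0,0,0],0.4],[[8,3,-30],[0,0,0],0.4],[[8,3,-45],[0,0,0],0.4],[[8,3,-58],[0,0,0],0.4],[[8,3,-66],[0,0,0],0.4],[[8,3,-66],[0,0,0],0.4],[[8,3,-66],[0,0,0],0.4]]' 40
python3 - <<'E'
from h import *
s=sensors.sense();print(s["eef_pos"],s["force"],s["ee_rot"])
E
```

```text
time_s: 3.5
eef_pos: [537.4, -358.2, 34.5]
ee_rot: [-0.0, 0.998, -0.061, -0.0]
force: [0.1, -0.3, 0.1]
grip_width: 0.6
[ 537.35662319 -358.19831049   34.50920296] [ 0.08416099 -0.31072766  0.11789766] [-1.02063837e-04  9.98118731e-01 -6.13104967e-02 -1.09082319e-04]
```

```bash
python3 -m jog '[[[0,0,0],[0,0,0],0.6],[[0,0,0],[0,0,0],0.8],[[0,0,0],[0,0,0],0.9],[[0,0,0],[0,0,0],0.9],[[0,0,0],[0,0,0],0.9],[[0,0,0],[0,0,0],0.9],[[0,0,0],[0,0,0],0.9],[[0,0,0],[0,0,0],0.9]]' 40
python3 -m jog '[[[0,0,5],[0,0,0],0.9],[[0,0,20],[0,0,0],0.9],[[0,0,40],[0,0,0],0.9],[[0,0,70],[0,0,0],0.9],[[0,0,100],[0,0,0],0.9],[[0,0,135],[0,0,0],0.9],[[0,0,170],[0,0,0],0.9],[[0,0,200],[0,0,0],0.9]]'
python3 -m jog '[[[0,0,15],[0,0,0],0.9],[[0,0,20],[0,0,0],0.9],[[0,0,20],[0,0,0],0.9],[[0,0,20],[0,0,0],0.9],[[0,0,20],[0,0,0],0.9],[[0,0,20],[0,0,0],0.9],[[0,0,20],[0,0,0],0.9],[[0,0,20],[0,0,0],0.9]]'
python3 - <<'E'
from h import *
b=capture("side"); s=sensors.sense(); print(s["eef_pos"],s["force"])
P,_,_=cloud(b); q=s["eef_pos"]; h=np.radians(-7); v=np.array([np.cos(h),np.sin(h)]); d=P[:,:2]-q[:2]
m=(abs(d@v)<100)&(abs(d@[-v[1],v[0]])<25)&(abs(P[:,2]-q[2]-2)<30)
# exclude fingers region
m&=abs(d@v)>16
c,a,L,k=rod(P[m],[*q[:2],q[2]+2],h); print("rod",np.round(c,1),np.round(a,2),L,k,"rel",np.round(c-q,1))
P1=P[m]; dd=(P1[:,:2]-q[:2])@v; print(np.percentile(dd,[1,99]))
cv2.imwrite("pics/held.png",cv2.resize(b["color"][150:400,280:540],(780,600)))
E
```

```text
time_s: 4.17
eef_pos: [537.9, -356.8, 35.8]
ee_rot: [-0.001, 0.998, -0.061, 0.0]
force: [0.3, 8.7, 5.9]
grip_width: 0.265
time_s: 4.83
eef_pos: [537.2, -358.4, 238.2]
ee_rot: [0.001, 0.998, -0.061, 0.001]
force: [0.6, 0.2, -0.9]
grip_width: 0.266
time_s: 5.5
eef_pos: [537.2, -358.2, 254.1]
ee_rot: [-0.0, 0.998, -0.061, -0.0]
force: [-0.4, 0.3, 0.1]
grip_width: 0.264
[ 537.23547048 -358.1706109   254.25285323] [-0.21437139 -0.18511652 -1.17318456]
rod [ 537.8 -360.8  255.5] [-7.15 -0.13] 161.01680919454708 586 rel [ 0.6 -2.6  1.2]
[-79.36195458  80.11342184]
```

View pics/held.png

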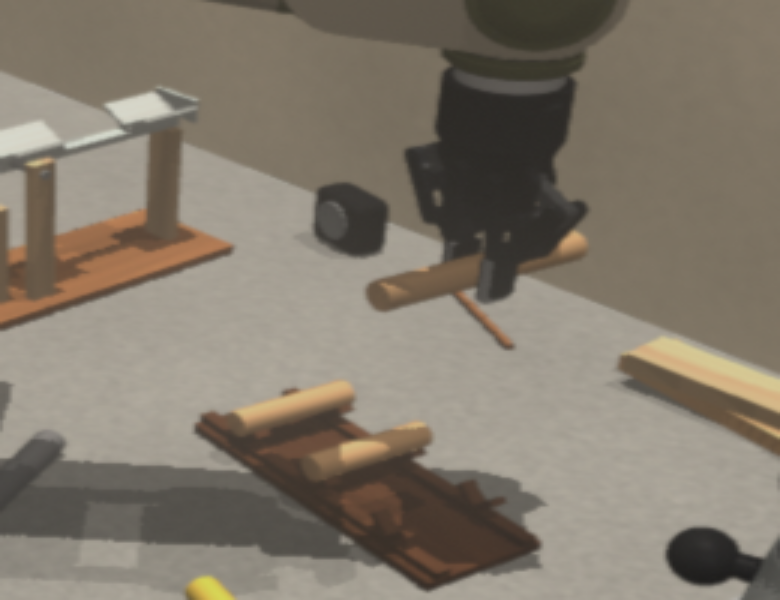

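The rod is gripped at its middle and level, and both short dowels are still in their slots. I carry it over the trough.

```bash
python3 -m jog '[[[4,15,0],[0,0,0],0.9],[[10,45,0],[0,0,1],0.9],[[18,80,0],[0,0,2],0.9],[[26,115,0],[0,0,3],0.9],[[34,150,0],[0,0,4],0.9],[[42,185,0],[0,0,5],0.9],[[50,220,0],[0,0,6],0.9],[[58,250,0],[0,0,7],0.9]]'
python3 -m jog '[[[7,35,0],[0,0,0.5],0.9],[[15,70,0],[0,0,1],0.9],[[23,105,0],[0,0,1.2],0.9],[[31,140,0],[0,0,1.2],0.9],[[39,175,0],[0,0,1.2],0.9],[[47,205,0],[0,0,1.2],0.9],[[54,235,0],[0,0,1.2],0.9],[[58,250,0],[0,0,1.2],0.9]]'
python3 -m jog '[[[0,8,0],[0,0,0],0.9],[[0,8,0],[0,0,0],0.9],[[0,8,0],[0,0,0],0.9],[[0,8,-10],[0,0,0],0.9],[[0,8,-20],[0,0,0],0.9],[[0,8,-30],[0,0,0],0.9],[[0,8,-30],[0,0,0],0.9],[[0,8,-30],[0,0,0],0.9]]'
python3 - <<'E'
from h import *
b=capture("side"); a=capture("top"); s=sensors.sense(); q=s["eef_pos"]; print(q,s["ee_rot"],s["force"])
P,_,_=cloud(b); h=np.radians(1.2); v=np.array([np.cos(h),np.sin(h)]); d=P[:,:2]-q[:2]
m=(abs(d@v)<100)&(abs(d@[-v[1],v[0]])<22)&(abs(P[:,2]-q[2]-2)<25)&(abs(d@v)>20)
c,an,L,k=rod(P[m],[*q[:2],q[2]+2],h); print("rod",np.round(c,1),np.round(an,2),L,k,"rel",np.round(c-q,1))
Q=P[(P[:,0]>540)&(P[:,0]<790)&(P[:,1]>105)&(P[:,1]<195)&(P[:,2]>145)&(P[:,2]<190)]
for x in range(560,790,15):
    t=Q[abs(Q[:,0]-x)<4]
    if len(t)>3: print(x,len(t),np.round(np.percentile(t[:,1],[1,99])),np.round(np.percentile(t[:,2],[1,99])))
cv2.imwrite("pics/over.png",cv2.resize(b["color"][100:300,200:420],(660,600)))
E
```

```text
time_s: 6.22
eef_pos: [595.3, -105.0, 254.9]
ee_rot: [-0.0, 1.0, 0.001, 0.0]
force: [0.2, 0.6, -0.5]
grip_width: 0.267
time_s: 6.88
eef_pos: [652.9, 146.2, 254.5]
ee_rot: [-0.0, 1.0, 0.012, -0.0]
force: [-0.9, 0.3, -1.0]
grip_width: 0.272
time_s: 7.55
eef_pos: [653.0, 149.3, 223.7]
ee_rot: [0.0, 1.0, 0.01, -0.001]
force: [0.3, 0.1, 1.5]
grip_width: 0.266
[653.44425327 149.55068017 225.02503185] [-6.75704062e-06  9.99949585e-01  1.00371914e-02  2.86421641e-04] [-0.85173617  0.24857431  0.52586459]
rod [654.5 146.1 225.1] [ 1.15 -0.18] 161.82909931774134 338 rel [ 1.1 -3.5  0.1]
560 91 [106. 190.] [147. 175.]
575 35 [106. 168.] [155. 175.]
590 40 [117. 172.] [151. 176.]
605 42 [119. 171.] [147. 175.]
620 26 [119. 175.] [146. 174.]
635 12 [137. 151.] [146. 155.]
650 13 [139. 151.] [146. 156.]
665 13 [136. 151.] [145. 155.]
680 15 [138. 155.] [147. 155.]
695 54 [121. 177.] [149. 175.]
710 37 [122. 171.] [146. 176.]
725 36 [121. 175.] [147. 175.]
740 33 [121. 174.] [148. 176.]
755 64 [124. 175.] [154. 181.]
```

View pics/over.png

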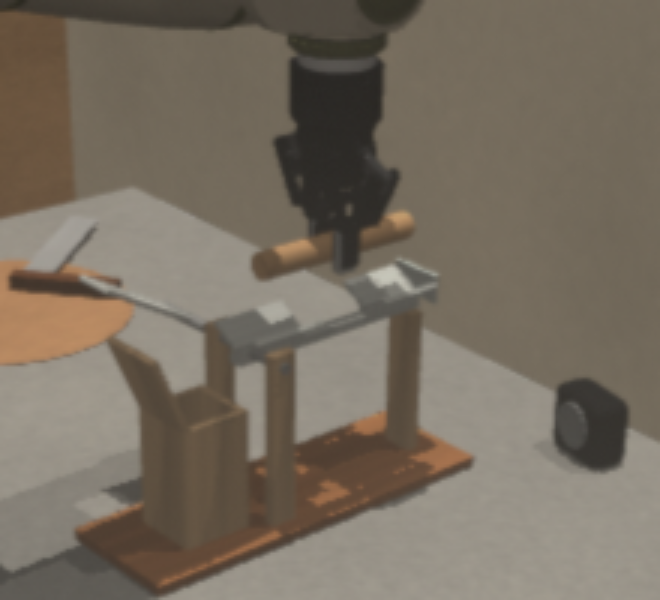

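Rod and trough line up to within about 1 mm in the same view, so the camera bias cancels out. The fingers are over the gap. I lower it, then release.

```bash
python3 -m jog '[[[0,0,-12],[0,0,0],0.9],[[0,0,-24],[0,0,0],0.9],[[0,0,-34],[0,0,0],0.9],[[0,0,-41],[0,0,0],0.9],[[0,0,-45],[0,0,0],0.9],[[0,0,-47],[0,0,0],0.9],[[0,0,-48.5],[0,0,0],0.9],[[0,0,-50],[0,0,0],0.9]]'
python3 -m jog '[[[0,0,-0.5],[0,0,0],0.9],[[0,0,-1],[0,0,0],0.9],[[0,0,-1],[0,0,0],0.9],[[0,0,-1],[0,0,0],0.9],[[0,0,-1],[0,0,0],0.9],[[0,0,-1],[0,0,0],0.9],[[0,0,-1],[0,0,0],0.9],[[0,0,-1],[0,0,0],0.9]]'
```

```text
time_s: 8.32
eef_pos: [653.5, 149.8, 175.1]
ee_rot: [-0.0, 1.0, 0.01, 0.0]
force: [0.5, -0.4, -0.7]
grip_width: 0.268
time_s: 8.98
eef_pos: [653.3, 149.8, 173.8]
ee_rot: [-0.0, 1.0, 0.01, 0.0]
force: [-0.3, 0.2, 0.3]
grip_width: 0.268
```

```bash
python3 -m jog '[[[0,0,-0.5],[0,0,0],0.9],[[0,0,-1],[0,0,0],0.9],[[0,0,-1],[0,0,0],0.9],[[0,0,-1.5],[0,0,0],0.9],[[0,0,-1.5],[0,0,0],0.9],[[0,0,-1.5],[0,0,0],0.9],[[0,0,-1.5],[0,0,0],0.9],[[0,0,-1.5],[0,0,0],0.9]]'
```

```text
time_s: 9.65
eef_pos: [653.4, 150.0, 173.4]
ee_rot: [-0.0, 1.0, 0.01, 0.001]
force: [-2.5, 1.3, 7.0]
grip_width: 0.266
```

Contact at 7 N, so the rod is seated. I open slowly to about 0.45 and let it settle.

```bash
python3 -m jog '[[[0,0,0],[0,0,0],0.7],[[0,0,0],[0,0,0],0.6],[[0,0,0],[0,0,0],0.5],[[0,0,0],[0,0,0],0.35],[[0,0,0],[0,0,0],0.35],[[0,0,0],[0,0,0],0.35],[[0,0,0],[0,0,0],0.35],[[0,0,0],[0,0,0],0.35]]'
python3 -m jog '[[[0,0,5],[0,0,0],0.35],[[0,0,15],[0,0,0],0.35],[[0,0,30],[0,0,0],0.35],[[0,0,50],[0,0,0],0.35],[[0,0,75],[0,0,0],0.35],[[0,0,100],[0,0,0],0.35],[[0,0,120],[0,0,0],0.35],[[0,0,120],[0,0,0],0.35]]'
python3 -m jog '[[[-20,10,0],[0,0,0],0.6],[[-45,25,0],[0,0,0],0.9],[[-70,40,0],[0,0,0],1],[[-95,55,0],[0,0,0],1],[[-115,70,0],[0,0,0],1],[[-135,85,0],[0,0,0],1],[[-152,93,0],[0,0,0],1],[[-152,93,0],[0,0,0],1]]'
python3 - <<'E'
from h import *
b=capture("side"); a=capture("top"); s=sensors.sense(); print(s["eef_pos"],s["force"],s["grip_width"])
q=np.array([653,150,175.]);h=np.radians(1.2)
for n,p in(("side",b),("top",a)):
    P,_,_=cloud(p); d=P-q; v=np.array([np.cos(h),np.sin(h),0]);
    m=(abs(d@v)<100)&(abs(d[:,1])<20)&(d[:,2]>0)&(d[:,2]<25)
    try:
        c,an,L,k=rod(P[m],q,h); print(n,"rod",np.round(c,1),np.round(an,2),L,k)
    except Exception as e: print(n,e)
    P2=P[(P[:,0]>470)&(P[:,0]<570)&(P[:,1]>210)&(P[:,1]<275)&(P[:,2]>140)&(P[:,2]<215)]
x=np.hstack([cv2.resize(b["color"][120:300,220:400],(400,400)),cv2.resize(a["color"][100:280,130:310],(400,400))])
cv2.imwrite("pics/laid.png",x)
E
```

```text
time_s: 10.32
eef_pos: [653.3, 149.8, 172.1]
ee_rot: [0.0, 1.0, 0.01, -0.0]
force: [0.0, -0.0, -1.1]
grip_width: 0.648
time_s: 10.98
eef_pos: [654.1, 149.9, 298.3]
ee_rot: [-0.0, 1.0, 0.01, 0.005]
force: [-0.3, -0.1, -0.1]
grip_width: 0.651
time_s: 11.65
eef_pos: [498.8, 244.5, 293.1]
ee_rot: [-0.0, 1.0, 0.012, 0.0]
force: [1.0, -0.1, 0.5]
grip_width: -0.002
[501.18077269 242.91034448 292.72323854] [0.56802223 0.04777065 0.49297729] -0.0003132395450802467
side rod [654.1 147.  173.4] [1.35 0.3 ] 158.99687486611285 311
top rod [652.  150.8 173.8] [1.66 0.14] 158.2201134616032 913
```

View pics/laid.png

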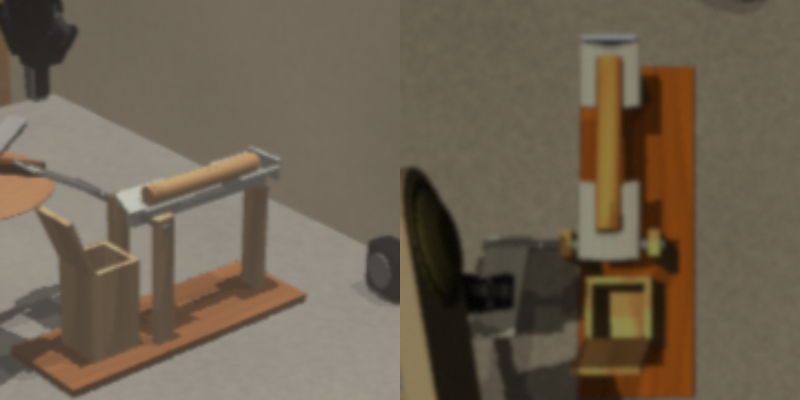

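The dowel lies level in both saddles: centre about (653,150), z 174, heading within 0.5°. The shut fingertips are above the paddle, right panel at about (490,292). I move close to the paddle, then press.

```bash
python3 -m jog '[[[0,0,-10],[0,0,0],1],[[0,0,-25],[0,0,0],1],[[0,0,-42],[0,0,0],1],[[0,0,-56],[0,0,0],1],[[0,0,-65],[0,0,0],1],[[0,0,-70],[0,0,0],1],[[0,0,-70],[0,0,0],1],[[0,0,-70],[0,0,0],1]]'
python3 -m jog '[[[0,0,-6],[0,0,0],1],[[0,0,-14],[0,0,0],1],[[0,0,-24],[0,0,0],1],[[0,0,-35],[0,0,0],1],[[0,0,-46],[0,0,0],1],[[0,0,-57],[0,0,0],1],[[0,0,-67],[0,0,0],1],[[0,0,-75],[0,0,0],1]]'
python3 - <<'E'
from h import *
b=capture("side"); s=sensors.sense(); print(s["eef_pos"],s["force"])
x=cv2.resize(b["color"][120:320,190:410],(660,600)); cv2.imwrite("pics/tip.png",x)
E
```

```text
time_s: 12.42
eef_pos: [501.7, 242.6, 222.4]
ee_rot: [-0.0, 1.0, 0.01, 0.0]
force: [-0.6, 0.3, 0.0]
grip_width: 0.002
time_s: 13.08
eef_pos: [501.3, 242.7, 145.9]
ee_rot: [0.0, 1.0, 0.01, -0.0]
force: [0.4, 0.2, 3.1]
grip_width: 0.003
[500.65344624 242.54540602 144.54617005] [-0.96271488  0.42822917 -0.73573763]
```

View pics/tip.png

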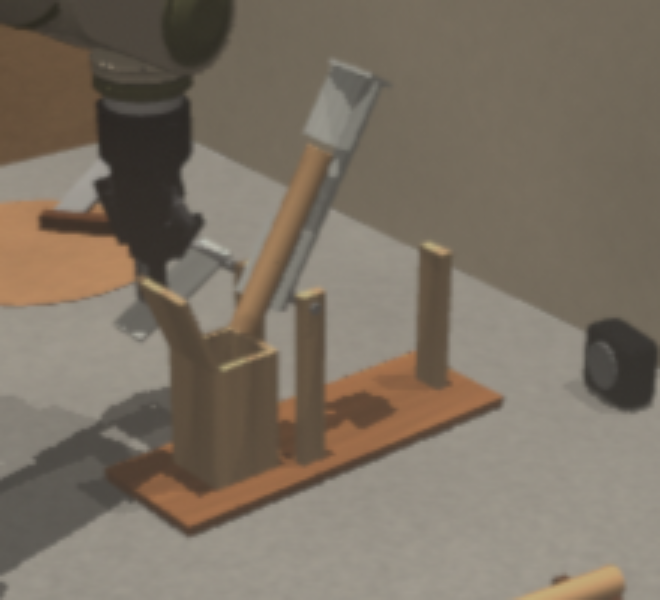

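The trough is fully tipped and the dowel is sliding into the holder mouth at about (245,335). I hold here.

```bash
python3 -m jog '[[[0,0,-1],[0,0,0],1],[[0,0,-2],[0,0,0],1],[[0,0,-2],[0,0,0],1],[[0,0,-2],[0,0,0],1],[[0,0,-2],[0,0,0],1],[[0,0,-2],[0,0,0],1],[[0,0,-2],[0,0,0],1],[[0,0,-2],[0,0,0],1]]'
python3 - <<'E'
from h import *
b=capture("side"); s=sensors.sense(); print(s["eef_pos"],s["force"])
x=cv2.resize(b["color"][120:320,190:410],(660,600)); cv2.imwrite("pics/tip2.png",x)
E
```

```text
time_s: 13.8
eef_pos: [501.3, 242.8, 145.3]
ee_rot: [-0.0, 1.0, 0.01, 0.0]
force: [-0.4, -0.0, 1.5]
grip_width: -0.001
[501.32470012 242.81361826 145.29043332] [-0.46297005  0.00467867  0.63457612]
```

View pics/tip2.png

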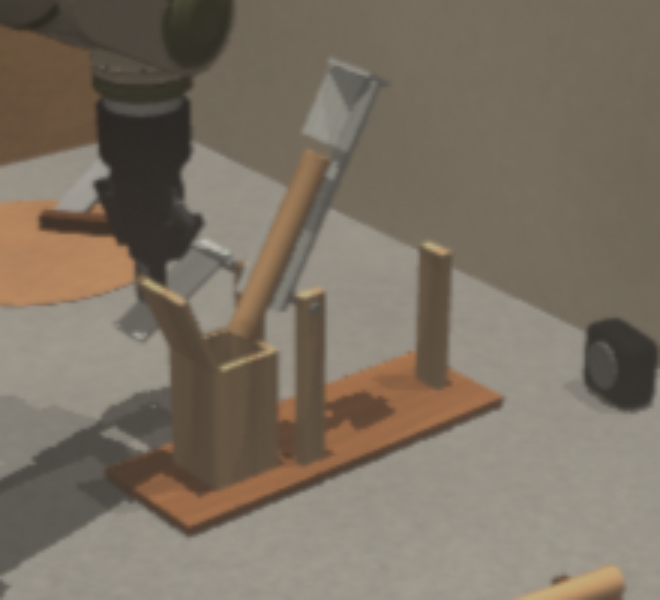

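The dowel has not moved since the previous picture; it has stopped at the holder mouth. I measure where.

Run:
```python
from h import *
b=capture("side"); a=capture("top")
for n,p in(("side",b),("top",a)):
    P,r,c=cloud(p)
    # wood-coloured rod points near plane y~148
    m=(P[:,0]>470)&(P[:,0]<700)&(abs(P[:,1]-148)<35)&(P[:,2]>100)&(P[:,2]<340)
    Q=P[m]; 
    # rod: fit in xz a line with robust RANSAC on cylinder
    best=None; rng=np.random.default_rng(0)
    for th in np.radians(np.arange(40,80,1)):
        v=np.array([np.cos(th),0.02*np.cos(th),np.sin(th)])
        for x0 in range(520,620,3):
            for y0 in (145,148,151):
                d=Q-[x0,y0,180]; e=abs(np.linalg.norm(np.cross(d,v),axis=1)-12)<1.5; k=e.sum()
                if best is None or k>best[0]: best=(k,th,x0,y0)
    k,th,x0,y0=best
    def ax(u): return np.array([u[0],u[1],180]),np.array([np.cos(u[2])*np.cos(u[3]),np.cos(u[2])*np.sin(u[3]),np.sin(u[2])])
    u=np.array([x0,y0,th,.02])
    for _ in range(3):
        cc,v=ax(u); S=Q[abs(np.linalg.norm(np.cross(Q-cc,v),axis=1)-12)<3]
        u=least_squares(lambda w:np.linalg.norm(np.cross(S-ax(w)[0],ax(w)[1]),axis=1)-12,u,loss="soft_l1").x
    cc,v=ax(u); s=(S-cc)@v
    print(n,k,"at z180",np.round(u[:2],1),"elev",np.degrees(u[2]),"az",np.degrees(u[3]),"ends",np.round(cc+v*s.min(),1),np.round(cc+v*s.max(),1),np.histogram(s,bins=10))
    # holder rim
    H=P[(P[:,0]>430)&(P[:,0]<560)&(P[:,1]>100)&(P[:,1]<195)&(abs(P[:,2]-119)<5)]
    print(" rim x",np.percentile(H[:,0],[2,98]),"y",np.percentile(H[:,1],[2,98]))
    # trough tail: highest
    T=P[(P[:,0]>560)&(P[:,0]<720)&(abs(P[:,1]-148)<40)&(P[:,2]>200)]; i=T[:,2].argmax(); print(" tail top",T[i])
x=cv2.resize(a["color"][150:290,170:290],(600,700)) [:600]; cv2.imwrite("pics/jam.png",cv2.convertScaleAbs(x,alpha=1.4))
```

```text
side 381 at z180 [558.6 145.6] elev 59.474685025929105 az 1.6443264370778259 ends [521.4 144.5 116.9] [645.1 148.1 326.9] (array([55, 80, 86, 78, 83, 75, 62, 31, 73, 66]), array([-7.32179053e+01, -4.88439121e+01, -2.44699189e+01, -9.59256988e-02,
        2.42780675e+01,  4.86520607e+01,  7.30260539e+01,  9.74000472e+01,
        1.21774040e+02,  1.46148034e+02,  1.70522027e+02]))
 rim x [473.14939921 556.48118449] y [101.28002279 174.80392837]
 tail top [637.22662999 169.95961176 331.03677966]
top 752 at z180 [554.9 148.1] elev 59.1393196135181 az 1.6778310120792608 ends [522.  147.2 124.8] [643.9 150.8 328.9] (array([ 77,  95,  97, 108, 108, 108, 118, 114, 141, 102]), array([-64.33841633, -40.55408668, -16.76975703,   7.01457263,
        30.79890228,  54.58323193,  78.36756158, 102.15189123,
       125.93622088, 149.72055054, 173.50488019]))
 rim x [476.38943867 536.24872973] y [115.86703197 177.67047449]
 tail top [634.74453208 172.64448506 333.75637595]
```

View pics/jam.png

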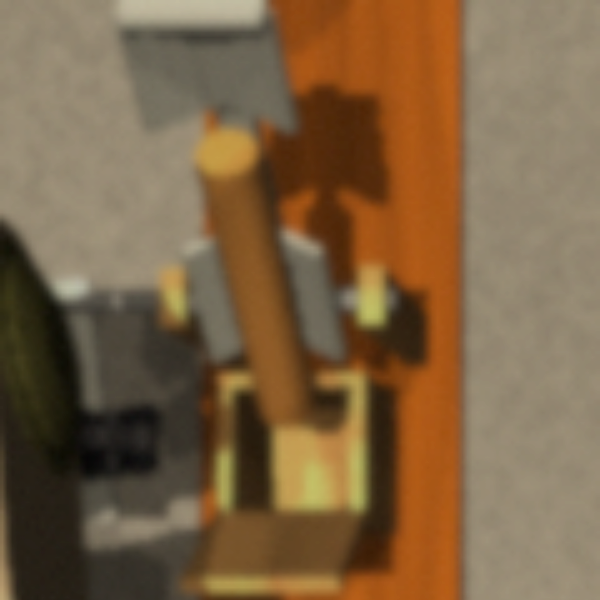

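Run:
```python
from h import *
a=capture("top"); b=capture("side")
s=sensors.sense(); print(s["eef_pos"],s["force"])
print("top face (top)",np.round(px2w(a,180.4,215.6),1))
print("top end (side)",np.round(px2w(b,120+155/3,190+316/3),1), np.round(px2w(b,120+170/3,190+312/3),1))
P,r,c=cloud(a)
Q=P[(P[:,0]>505)&(P[:,0]<550)&(abs(P[:,1]-148)<45)&(P[:,2]>60)&(P[:,2]<190)]
for y in range(112,186,6):
    for lo in (0,):
        t=Q[abs(Q[:,1]-y)<3]; t=t[t[:,0].argsort()]; print(y,[(int(k[0]),int(k[2])) for k in t[::2]][:20])
P,r,c=cloud(b)
print("hinge/trough fit: spine side")
H=P[(P[:,0]>440)&(P[:,0]<560)&(P[:,1]>95)&(P[:,1]<190)&(P[:,2]>112)&(P[:,2]<125)]
print([(int(x),int(y),int(z)) for x,y,z in H[::3]])
```

```text
[501.30809805 242.82462474 145.22081724] [-0.99494037 -0.57593356  0.39931196]
top face (top) [603.2 148.6 262.3]
top end (side) [600.9 141.6 264.1] [593.9 137.7 254.1]
112 []
118 [(506, 66), (506, 93), (506, 87), (507, 100), (508, 120), (508, 114), (510, 100), (510, 121), (511, 113), (512, 100), (512, 120), (513, 111), (514, 103), (514, 67), (515, 114), (516, 101), (516, 69), (517, 113), (518, 96), (519, 68)]
124 [(506, 121), (510, 120), (514, 119), (518, 120), (523, 119), (527, 120), (531, 123), (531, 119), (534, 116), (536, 117), (540, 155), (540, 149), (542, 153), (543, 160), (545, 163), (547, 168), (547, 165), (549, 168)]
130 [(530, 83), (531, 119), (531, 98), (533, 121), (533, 117), (535, 118), (542, 152), (542, 149), (544, 154), (545, 160), (547, 164), (549, 166), (549, 161)]
136 [(517, 131), (518, 141), (521, 135), (522, 127), (524, 126), (525, 137), (526, 146), (528, 151), (529, 140), (530, 146), (530, 80), (531, 78), (531, 98), (531, 117), (532, 153), (533, 120), (533, 158), (534, 133), (534, 165), (535, 118)]
142 [(513, 134), (515, 136), (515, 131), (516, 140), (517, 136),
[... 1939 characters left out ...]
117), (536, 110, 117), (556, 96, 117), (475, 153, 116), (474, 139, 122), (512, 115, 120), (519, 112, 119), (530, 115, 114), (538, 113, 113), (557, 98, 113), (474, 148, 116), (476, 138, 119), (505, 116, 119), (510, 112, 119), (522, 116, 114), (528, 112, 113), (475, 141, 115), (480, 135, 116), (499, 117, 118), (503, 110, 120), (512, 111, 116), (523, 113, 112), (476, 139, 113), (475, 124, 120), (489, 119, 117), (494, 114, 118), (501, 112, 116), (508, 109, 116), (520, 109, 112), (474, 127, 116), (475, 115, 121), (484, 116, 118), (488, 110, 119), (500, 115, 113), (478, 124, 114), (482, 118, 115), (486, 111, 116), (495, 112, 113), (477, 115, 114), (483, 112, 114), (491, 110, 113), (480, 110, 113)]
```

The cause is clear. The rod's lower rear edge, at about (532, z 118), is caught on the near wall's rim (x 531–537, z 120), because the full 60° tip is slightly too steep. If I ease the lever up about 10°, to roughly 50° (still above the sliding angle), the end should swing forward past the rim and drop in.

```bash
python3 -m jog '[[[0,0,1],[0,0,0],1],[[0,0,2],[0,0,0],1],[[0,0,3.5],[0,0,0],1],[[0,0,5],[0,0,0],1],[[0,0,6.5],[0,0,0],1],[[0,0,8],[0,0,0],1],[[0,0,9.5],[0,0,0],1],[[0,0,11],[0,0,0],1]]'
cat > look.py <<'E'
from h import *
import sys
b=capture("side"); a=capture("top"); s=sensors.sense(); print(s["time_s"],s["eef_pos"],s["force"])
x=np.hstack([cv2.resize(b["color"][120:320,190:390],(400,400)),cv2.resize(a["color"][100:280,130:310],(400,400))]); cv2.imwrite(sys.argv[1],x)
for n,p,lo in(("side",b,0),("top",a,0)):
    P,_,_=cloud(p); T=P[(P[:,0]>540)&(P[:,0]<780)&(abs(P[:,1]-150)<40)]; i=T[:,2].argmax(); print(n,"tail top",np.round(T[i]),
      "tilt~",round(float(np.degrees(np.arctan2(T[i][2]-155,T[i][0]-563))),1))
    # wood points above the holder mouth, near the middle
    m=(P[:,0]>485)&(P[:,0]<640)&(abs(P[:,1]-148)<14)&(P[:,2]>125)&(P[:,2]<320)
    print(n,"pts above mouth",m.sum(), "max z for x<545",P[m&(P[:,0]<545)][:,2].max() if (m&(P[:,0]<545)).any() else None)
E
python3 look.py pics/eased.png
```

```text
time_s: 14.72
eef_pos: [501.3, 242.8, 156.4]
ee_rot: [-0.0, 1.0, 0.01, 0.0]
force: [-1.0, 1.0, 0.3]
grip_width: 0.003
14.8167 [501.35306519 242.80647358 156.5022455 ] [-1.09782345 -0.26116738  0.7795781 ]
side tail top [541. 188. 429.] tilt~ 94.7
side pts above mouth 518 max z for x<545 178.493278655005
top tail top [540. 190. 421.] tilt~ 94.9
top pts above mouth 754 max z for x<545 180.0939604497816
```

View pics/eased.png

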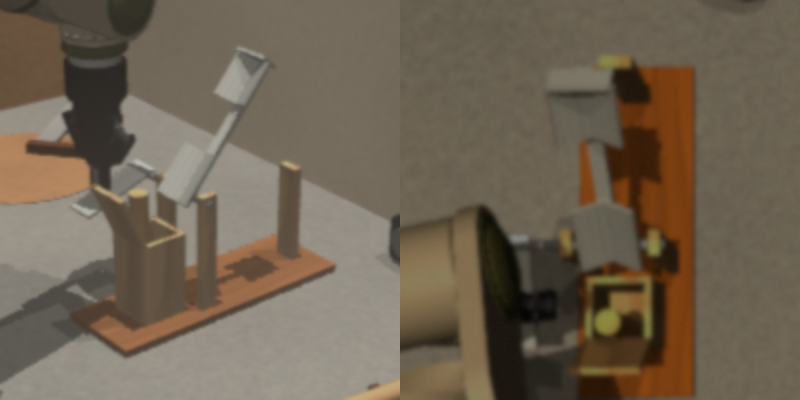

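It dropped in: the dowel stands in the holder at (140,210) in the left panel and (607,322) in the right, while the trough is still at about 50°. I hold for one call so step 2 settles, then raise the lever slowly back to level.

```bash
python3 -m jog '[[[0,0,0],[0,0,0],1],[[0,0,0],[0,0,0],1],[[0,0,0],[0,0,0],1],[[0,0,0],[0,0,0],1],[[0,0,0],[0,0,0],1],[[0,0,0],[0,0,0],1],[[0,0,0],[0,0,0],1],[[0,0,0],[0,0,0],1]]'
python3 - <<'E'
from h import *
a=capture("top"); b=capture("side")
for n,p in(("top",a),("side",b)):
    P,_,_=cloud(p); m=(P[:,0]>478)&(P[:,0]<532)&(P[:,1]>120)&(P[:,1]<175)&(P[:,2]>165)
    Q=P[m]; t=Q[Q[:,2]>np.percentile(Q[:,2],95)-6]; print(n,"top face",np.round(np.median(t,0),1),len(t))
E
```

```text
time_s: 15.48
eef_pos: [501.4, 242.8, 156.2]
ee_rot: [-0.0, 1.0, 0.01, 0.0]
force: [0.0, 0.0, 1.1]
grip_width: 0.001
top top face [501.4 174.  412.9] 53
side top face [485.3 173.2 443.8] 36
```

```bash
cat > rodcheck.py <<'E'
from h import *
a=capture("top"); b=capture("side")
for n,p in(("top",a),("side",b)):
    P,_,_=cloud(p); m=(P[:,0]>478)&(P[:,0]<545)&(P[:,1]>118)&(P[:,1]<178)&(P[:,2]>130)&(P[:,2]<200)
    Q=P[m]; t=Q[Q[:,2]>168]; print(n,"top face",np.round(np.median(t,0),1),len(t), "extent",np.round(np.percentile(t,[3,97],axis=0)).tolist())
    def ax(u): v=np.array([u[2],u[3],1.]); return np.array([u[0],u[1],150]),v/np.linalg.norm(v)
    q=np.median(t,0); u=np.array([q[0],q[1],0,0.])
    for w in (8,4,3):
        c,v=ax(u); S=Q[(abs(np.linalg.norm(np.cross(Q-c,v),axis=1)-12)<w)&(Q[:,2]<172)]
        if len(S)<8: break
        u=least_squares(lambda z:np.linalg.norm(np.cross(S-ax(z)[0],ax(z)[1]),axis=1)-12,u,loss="soft_l1").x
    c,v=ax(u); ztop=np.percentile(Q[:,2],90); e=c+v*(ztop-150)/v[2]; print("  axis tilt rad",round(float(np.arccos(v[2])),3),"dir",np.round(v,2),"n",len(S),"centre est",np.round(e-80*v,1),"top z",round(ztop,1))
E
python3 rodcheck.py
```

```text
top top face [490.  146.6 176. ] 115 extent [[480.0, 136.0, 172.0], [500.0, 156.0, 180.0]]
  axis tilt rad 0.013 dir [-0.01  0.01  1.  ] n 40 centre est [491.3 146.6  98.1] top z 178.1
side top face [490.9 138.6 174.5] 61 extent [[481.0, 128.0, 169.0], [504.0, 154.0, 178.0]]
  axis tilt rad 0.045 dir [-0.04  0.03  1.  ] n 109 centre est [496.5 142.7  95.5] top z 175.4
```

```bash
python3 -m jog '[[[0,0,4],[0,0,0],1],[[0,0,8],[0,0,0],1],[[0,0,13],[0,0,0],1],[[0,0,18],[0,0,0],1],[[0,0,23],[0,0,0],1],[[0,0,28],[0,0,0],1],[[0,0,34],[0,0,0],1],[[0,0,40],[0,0,0],1]]'
python3 -m jog '[[[0,0,5],[0,0,0],1],[[0,0,10],[0,0,0],1],[[0,0,15],[0,0,0],1],[[0,0,20],[0,0,0],1],[[0,0,25],[0,0,0],1],[[0,0,32],[0,0,0],1],[[0,0,45],[0,0,0],1],[[0,0,60],[0,0,0],1]]'
python3 -m jog '[[[0,15,30],[0,0,0],1],[[0,30,60],[0,0,0],1],[[0,40,80],[0,0,0],1],[[0,60,80],[0,0,0],1],[[0,80,80],[0,0,0],1],[[0,80,80],[0,0,0],1],[[0,80,80],[0,0,0],1],[[0,80,80],[0,0,0],1]]'
python3 rodcheck.py; python3 look.py pics/end.png
```

```text
time_s: 16.35
eef_pos: [501.4, 242.8, 196.9]
ee_rot: [-0.0, 1.0, 0.01, 0.0]
force: [-0.4, 0.6, -0.1]
grip_width: 0.003
time_s: 17.02
eef_pos: [500.9, 242.7, 256.4]
ee_rot: [0.0, 1.0, 0.01, -0.001]
force: [0.1, -0.7, -0.1]
grip_width: 0.002
time_s: 17.68
eef_pos: [501.2, 322.3, 336.1]
ee_rot: [0.0, 1.0, 0.01, -0.0]
force: [-0.1, -1.2, 0.0]
grip_width: -0.003
top top face [490.  146.4 176.1] 116 extent [[480.0, 136.0, 172.0], [500.0, 157.0, 179.0]]
  axis tilt rad 0.008 dir [-0.01  0.01  1.  ] n 41 centre est [491.2 146.7  98. ] top z 178.0
side top face [489.9 138.  175.1] 58 extent [[481.0, 131.0, 169.0], [503.0, 151.0, 178.0]]
  axis tilt rad 0.008 dir [0.   0.01 1.  ] n 106 centre est [493.5 144.   96.1] top z 176.1
17.8833 [501.40197401 322.1418774  336.33122396] [0.810302   0.27675835 0.27087264]
side tail top [747. 120. 182.] tilt~ 8.5
side pts above mouth 363 max z for x<545 177.77956074812943
top tail top [748. 134. 183.] tilt~ 8.7
top pts above mouth 660 max z for x<545 180.8213759808089
```

View pics/end.png

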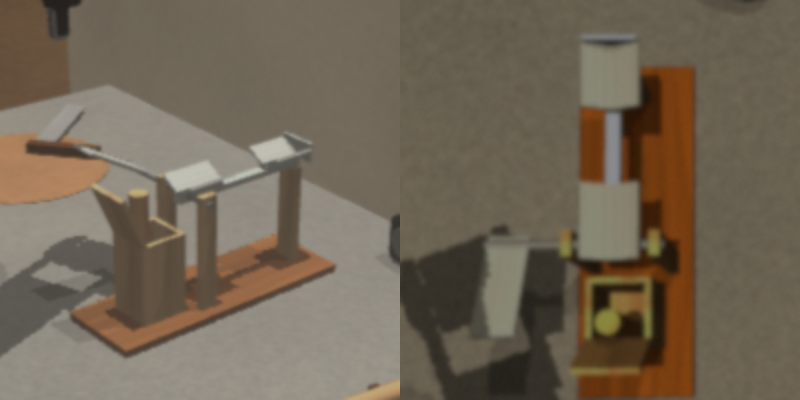

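The trough is back level, the dowel stands upright in the holder, and the gripper is clear. Handing in.

```bash
python3 -c "
from rig import ctrl; print(ctrl.finish_job())"
```

```text
the job is handed in; nothing more can be done
None
```

The long dowel is in the box holder, standing upright, and the trough is back level. I handed the job in at about 18 s of the 64 s allowed; no verdict is reported.

- **Placing:** I gripped the long dowel at its middle, laid it level in both saddles, let go, and lifted the fingers clear.
- **Tipping:** I pressed the lever down to the stop. At the full 60° tip the dowel's lower edge caught on the near rim of the holder and stayed there. I eased the lever up about 11 mm, to roughly 50°, and it dropped in without being touched. I then held it for 0.7 s and let the trough come back level.
- **Last checks:**
  - **Dowel:** both cameras put it within 0.01 rad of upright. Its centre is about 22–24 mm below the rim and 12–14 mm past the middle of the holder along the trough; all three are inside the limits. Sideways it is within a few millimetres of the middle.
  - **Trough:** its tail is back at its starting height.
  - **Gripper:** it is well clear of everything, and the wrist force is near zero.
- **Less certain:**
  - **Cameras:** the side camera read about 2–4 mm low in y compared with the top camera and the arm's own position.
  - **Short dowels:** after the lift a picture showed both still in their slots. I did not measure them again at the end, but nothing went near them after that.

I viewed 11 pictures, one over the budget, to diagnose the jam.

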